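Pack the coffee set into the desk caddy

TASK

Pack the dry coffee set back into the black caddy: stand the sugar jar upright in the narrow bay, and stack the three handleless tumblers in the wide bay as one straight tower, all mouth-down as they stand now, the largest at the bottom, the middle one on it and the smallest on top. Leave the mug, the pen pot, the plant pot and the pump bottle standing where they are.

Things in the scene. Friction and masses are not known exactly. Their poses are not given: they have to be found in the camera images.
- cup_large: Handleless stoneware tumbler, grey, standing mouth-down (and to stay so): the largest of three. Rim (at the bottom) 64 mm across, closed flat foot (on top) 60 mm across, 70 mm tall, wall 4 mm, about 220 g. Origin at the centre of the rim, on the surface it stands on; z points up to the foot.
- cup_medium: Handleless stoneware tumbler, grey, standing mouth-down (and to stay so): the middle one of three. Rim (at the bottom) 54 mm across, closed flat foot (on top) 51 mm across, 60 mm tall, wall 4 mm, about 160 g. Origin at the centre of the rim, on the surface it stands on; z points up to the foot.
- cup_small: Handleless stoneware tumbler, grey, standing mouth-down (and to stay so): the smallest of three. Rim (at the bottom) 45 mm across, closed flat foot (on top) 42 mm across, 50 mm tall, wall 4 mm, about 110 g. Origin at the centre of the rim, on the surface it stands on; z points up to the foot.
- sugar_jar: Closed round sugar jar, off-white with a flat pale wooden lid, 44 mm across and 75 mm tall, about 200 g, upright. Origin at the centre of its underside, z up.
- caddy: Low tray-like caddy with black walls and a cork floor, fixed to the desk, 186 mm (its x) by 108 mm (its y), walls 30 mm high and 4 mm thick, floor 5 mm thick. A cross wall splits it into a wide square bay (inside 100 x 100 mm, centre at x = -39 mm, y = 0 in its frame) and a narrow bay (inside 74 mm in x, 100 mm in y, centre at x = +52 mm, y = 0). Origin: centre of its underside, z up. Any yaw.
- mug: Grey stoneware mug, open upwards, 72 mm across and 85 mm tall, with a handle that reaches to about 70 mm from its axis on its +y side. Origin at the centre of its underside. Stays where it is.
- pen_pot: Grey stoneware pot of 64 mm across, 90 mm tall, open upwards, with four pens reaching to 160 mm height and 32 mm from its axis. Origin at the centre of its underside. Stays where it is.
- planter: Grey stoneware plant pot, 54 mm across, 58 mm tall, with a green succulent growing to 90 mm. Origin at the centre of its underside. Stays where it is.
- gel_bottle: Clear round pump bottle with black pump, 44 mm across, 134 mm tall, the spout reaching to 26 mm from its axis. Origin at the centre of its underside. Stays where it is.
There are look-alikes about, which are no part of the job. What is shaped like the cup_large but blue or yellow is not meant. Leave any blue look-alike of the caddy alone.

How it is judged:
By the outcome, as a careful person would: the job done as asked, in the order asked, and still so for the second after the job is handed in, with the robot touching nothing.
It also fails if it takes over 106 s, if anything falls off the work surface, if the arm or the gripper's body presses on something with over 40 N, if the wrist force passes 120 N, or if a joint passes its speed limit or range.

ROBOT

A 6-joint arm with a two-finger parallel gripper is mounted at the origin on the work surface. World frame = base frame: x ahead of the robot, y to its left, z up, the work surface at z = 0. Lengths are in m, angles in rad, forces in N, time in s.
With the tool pointing down it reaches from about 0.35 to 0.975 m from the base axis. Payload 7.1 kg.
Tool frame: the origin (TCP) lies on the centre line of the jaws, within the pads' length; the fingertips stand 25 mm ahead of it and the grasp point (between the pads) lies 6 mm ahead of it; z points along the fingers, y is the line along which they close (so a half turn about z gives the same grasp; the last joint's range is limited). The gripper opens to 88 mm and grips with 3 to 60 N. Pads are 20 mm wide; open, the fingers measure 115 mm over their backs; the gripper's body (75 mm by 178 mm) begins 61 mm behind the grasp point.
Start: joints at [-1.122, 0.423, 1.63, -0, 1.089, -0.019], TCP at [0.282, -0.558, 0.248] pointing down, gripper open.
Joint ranges: [-3, 3], [-0.9, 2.11], [0.09, 2.58], [-1.31, 4.45], [0.11, 2.69], [-2.54, 2.54]. Speed limits (rad/s): [2.39, 2.39, 3.01, 3.14, 3.14, 3.14].

INTERFACE

Orientations are given as a unit quaternion [w, x, y, z].
In Python, from workcell import robot gives the robot as it stands.
- The arm moves only by the tool step_arm, never from a script. Its argument "plan" is a list that holds one entry, the list of rows, each a list of 5 numbers: the shift along the tool's x, y, z in units of 40 mm (1.0 is 40 mm), then the turn about the tool's z in units of 6 degrees (1.0 is 6 degrees), then the opening, from -1 (shut) to 1 (fully open). A call has exactly 10 rows; each row shifts and turns the commanded pose from where the row before left it, along the tool's axes as they then stand; what a row does not reach is not made up. A row lasts 1/10 s, in which the tool goes at most 50 mm and 8.59 degrees, less where a joint would pass 70% of its speed; a pose out of reach is approached as far as the arm can. A call is refused whole if a number of a shift passes 1 or a number of a turn 1, either way. A call with a gripper value outside its range is refused whole. The fingers move at their own pace and stop on an object; "squeeze" is the grip in N (left out, the last holds). Time passes only in rows, so rows that do not move let the fingers close, or fill a call up. It gives the time, the measured TCP pose, the force, the opening and the grip force at its end, in the units of the state.
- robot.state(): the state, without advancing time (a new reading comes with each control period).
- robot.grab_frame(name): name is "scene" or "top" or "wrist"; returns (picture, depth): 384x512x3 uint8, red, green, blue; 384x512 float32, m along the optical axis (not along the pixel's ray), 0 where there is no reading.
- robot.get_calibration(name): a dict with "K" (3x3 intrinsics, pixels), "R" (3x3) and "t" (3): a world point X has camera coordinates R X + t. Camera axes: x right, y down, z forward; pixel columns grow to the right and rows downward; lengths in m; the calibration is good to about 2 mm. A picture is of the moment at which its call begins: read the wrist's pose just before it. get_calibration takes no time and is no camera call; for the wrist camera it gives the pose at the moment of the call.
- robot.close_job(): hands the job in; it is judged then, once.
The state is a dict: "clock": time; "q": joint angles; "qvel": joint speeds; "joint_torque": joint torques, N m; "tcp_pos": TCP position; "tool_rot": TCP orientation; "force": force on the tool from outside, world axes, zero at the start; "wrist_torque": the same for the moment, N m; "gripper_width": finger opening in m; "gripper_force": force on a finger pad.
Only numpy, scipy, OpenCV 4.12 (cv2) and the standard library are available. Lean on these libraries where they do the work, as an engineer would, in place of code of your own. Each camera call takes 0.05 s, during which the arm holds its last target. There are 200 camera calls.

## Working session

There is one attempt and no reset: what is moved stays moved. The work goes in short steps, Python scripts to look and compute and a tool call to move; the robot and the scene stay as the last step left them, time stands still between calls to the robot, and variables do not carry over. Pictures are saved under pics/ and viewed, at most 14 in all, crops included, and the job is handed in when it is done.

Besides the shell and the picture viewer there is one more tool, called after "Emit:" by a JSON object that holds its "name" and its "arguments". step_arm: Moves the arm, as the interface text tells. Its arguments: {"type":"object","properties":{"plan":{"type":"array"},"squeeze":{"type":"number"}},"required":["plan"]}

```bash
mkdir -p pics; ls; cat > h.py <<'E'
import numpy as np, cv2
from workcell import robot
def grab(n,f=None):
    c=robot.get_calibration(n); p,d=robot.grab_frame(n)
    if f: cv2.imwrite('pics/'+f,cv2.cvtColor(p,cv2.COLOR_RGB2BGR))
    return p,d,c
def pts(d,c):
    v,u=np.mgrid[:d.shape[0],:d.shape[1]]
    K,R,t=[np.array(c[k]) for k in('K','R','t')]
    X=np.stack([(u-K[0,2])/K[0,0]*d,(v-K[1,2])/K[1,1]*d,d],-1)
    return (X-t)@R
def ray(u,v,z,c):
    K,R,t=[np.array(c[k]) for k in('K','R','t')]
    o=-R.T@t; r=R.T@np.linalg.solve(K,[u,v,1.]); return o+r*(z-o[2])/r[2]
E
python3 - <<'E'
from h import *
for n in('scene','top'):
    p,d,c=grab(n,n+'0.png'); np.savez(n+'0.npz',p=p,d=d,**c)
    print(n,c['K'][0],-np.array(c['R']).T@c['t'],(d>0).mean())
p,d,c=np.load('top0.npz'),0,0
s=robot.state();print(s['clock'],s['tool_rot'],s['gripper_width'])
E
```

```text
pics
scene [403.61793756   0.         254.69814052] [1.03554    0.51455597 1.11884534] 0.995941162109375
top [346.5586368    0.         258.58543891] [0.41012836 0.01697737 0.92832517] 0.99603271484375
0.1 [-6.39089836e-04  9.72768271e-01  2.31778905e-01 -1.45849454e-04] 0.08777370129400527
```

View pics/top0.png

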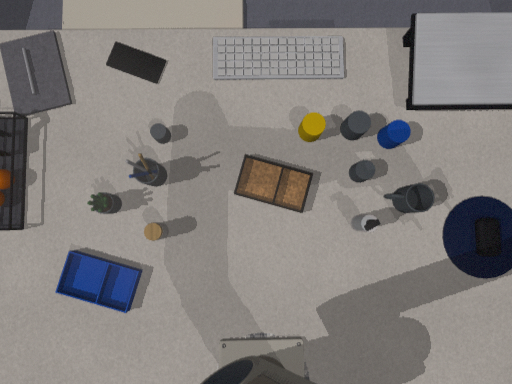

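View pics/scene0.png

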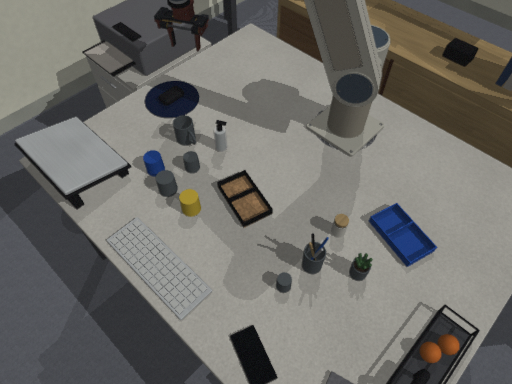

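Top view: the caddy with cork floor is at (273,183); blue caddy look-alike at (99,280). Grey tumblers are at (355,125), (362,171) and (160,133). The blue (393,134) and yellow (312,127) ones are look-alikes. The jar with a wooden lid is at (152,231). The mug is at (413,198), the bottle at (370,222), the pen pot at (150,173) and the planter at (106,203).

```bash
cat > m.py <<'E'
from h import *
T={n:np.load(n+'0.npz') for n in('top','scene')}
def top(P,xy,h,r,tol=.006):
    m=(abs(P[...,2]-h)<tol)&(np.hypot(P[...,0]-xy[0],P[...,1]-xy[1])<r)
    q=P[m]; 
    (cx,cy),rad=cv2.minEnclosingCircle(q[:,:2].astype(np.float32)); return m.sum(),q.mean(0).round(4),(round(cx,4),round(cy,4)),round(rad*2,4)
if __name__=='__main__':
    P={n:pts(T[n]['d'],T[n]) for n in T}
    for k,(u,v,h) in dict(large=(355,125,.07),med=(362,171,.06),small=(160,133,.05),jar=(152,231,.075),yel=(312,127,.07),blue=(393,134,.07),mug=(413,198,.085),pen=(150,173,.09),plant=(106,203,.058),gel=(370,222,.11)).items():
        x=ray(u,v,h,T['top'])[:2]
        for n in P:
            try: print(k,n,x.round(3),*top(P[n],x,h,.045))
            except Exception as e: print(k,n,'none')
    # caddy: top of walls, black pixels
    for n in P:
        p=P[n]; x=ray(273,183,.03,T['top'])
        m=(abs(p[...,2]-.03)<.006)&(np.hypot(p[...,0]-x[0],p[...,1]-x[1])<.125)&(T[n]['p'].max(-1)<70)
        r=cv2.minAreaRect(p[m][:,:2].astype(np.float32)); print(n,m.sum(),r)
        pm=p[...,2]; f=(abs(pm-.005)<.006)&(np.hypot(p[...,0]-x[0],p[...,1]-x[1])<.09)&(T[n]['p'][...,0].astype(int)-T[n]['p'][...,2]>25)
        k,l,s,ce=cv2.connectedComponentsWithStats(f.astype(np.uint8))
        for i in range(1,k):
            if s[i,4]>100: print(n,'cork',s[i],p[l==i].mean(0),cv2.minAreaRect(p[l==i][:,:2].astype(np.float32)))
    im=cv2.cvtColor(T['top']['p'],cv2.COLOR_RGB2BGR)
    a=cv2.resize(im[95:250,225:445],None,fx=3,fy=3,interpolation=2); b=cv2.resize(im[110:260,85:185],None,fx=3,fy=3,interpolation=2)
    cv2.imwrite('pics/cropa.png',a[:,:560]) if 0 else cv2.imwrite('pics/cropa.png',a)
E
python3 m.py
```

```text
large top [ 0.65  -0.246] 444 [ 0.6579 -0.2544  0.0713] (0.6586, -0.2556) 0.0609
large scene [ 0.65  -0.246] 223 [ 0.6578 -0.2547  0.0701] (0.6565, -0.2555) 0.0633
med top [ 0.533 -0.262] 321 [ 0.5376 -0.268   0.0611] (0.5382, -0.2686) 0.0513
med scene [ 0.533 -0.262] 146 [ 0.5376 -0.2687  0.06  ] (0.5361, -0.269) 0.0559
small top [0.64  0.252] 226 [0.645  0.2568 0.0511] (0.6463, 0.257) 0.0433
small scene [0.64  0.252] 170 [0.6463 0.2572 0.0503] (0.6461, 0.2568) 0.0427
jar top [0.39  0.263] 259 [0.3907 0.2612 0.0763] (0.3907, 0.2617) 0.0437
jar scene [0.39  0.263] 145 [0.3912 0.262  0.0753] (0.3898, 0.2614) 0.0451
yel top [ 0.646 -0.136] 445 [ 0.6543 -0.1392  0.0714] (0.6551, -0.1397) 0.0605
yel scene [ 0.646 -0.136] 245 [ 0.6546 -0.1396  0.0702] (0.6536, -0.1406) 0.0613
blue top [ 0.625 -0.342] 445 [ 0.6331 -0.3537  0.0712] (0.633, -0.3551) 0.0614
blue scene [ 0.625 -0.342] 202 [ 0.6332 -0.3541  0.0704] (0.6313, -0.3554) 0.065
mug top [ 0.461 -0.377] 136 [ 0.4605 -0.3795  0.0853] (0.4635, -0.3916) 0.0717
mug scene [ 0.461 -0.377] 63 [ 0.4638 -0.3802  0.084 ] (0.4619, -0.391) 0.0724

[... 703 characters left out ...]
528412, 0.0982837826013565), 73.88153076171875)
top cork [275 168  32  41 925] [ 0.49575819 -0.08667649  0.00646718] ((0.4959540069103241, -0.08856797218322754), (0.07259286940097809, 0.09824645519256592), 73.03186798095703)
scene 313 ((0.5096852779388428, -0.03813081234693527), (0.19086210429668427, 0.10920067876577377), 73.7607650756836)
scene cork [222 178  30  20 331] [ 0.49038761 -0.09399195  0.00584715] ((0.48841196298599243, -0.09363794326782227), (0.05818655341863632, 0.09322790801525116), 73.72330474853516)
scene cork [232 192  36  29 593] [ 0.51439739 -0.00762984  0.00538288] ((0.5141890645027161, -0.007482510060071945), (0.0903652235865593, 0.09317043423652649), 73.82683563232422)
```

View pics/cropa.png

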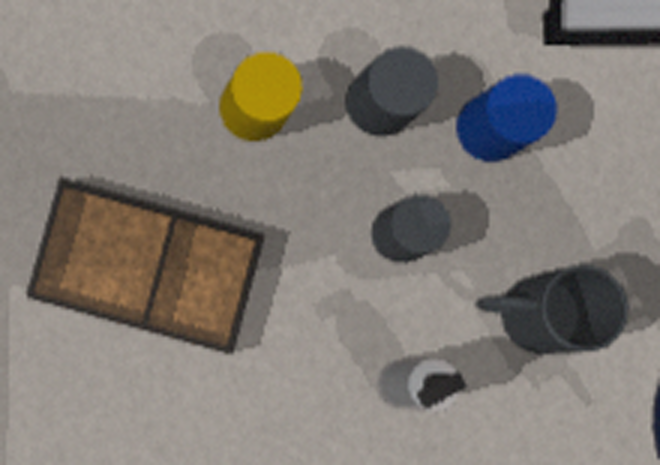

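The crop shows the grey large tumbler at (395,90), between the yellow (260,95) and blue (505,115) ones. The grey medium one is at (412,225) and the black-walled caddy with its cork floor is at (145,265). The measured heights and diameters fit the sizes given.

I take cup_large as the grey one at top-view (355,125), because the other two of that size are blue and yellow. Next: square the tool's yaw and head for the jar.

Emit:
{"name": "step_arm", "arguments": {"plan": [[[0,0,0,0.893,1],[0,0,0,0.893,1],[0,0,0,0.893,1],[0,0,0,0.893,1],[0,0,0,0.893,1],[0.5,-1,0,0,1],[0.5,-1,0,0,1],[0.5,-1,0,0,1],[0.5,-1,0,0,1],[0.5,-1,0,0,1]]], "squeeze": 25}}

```text
clock: 1.1
tcp_pos: [0.3821, -0.356, 0.2474]
tool_rot: [-0.0, 1.0, -0.0, -0.0]
force: [1.0, -0.3, 0.0]
gripper_width: 0.0878
gripper_force: 0.0
```

Emit:
{"name": "step_arm", "arguments": {"plan": [[[0,-1,0,0,1],[0,-1,0,0,1],[0,-1,0,0,1],[0,-1,0,0,1],[0,-1,0,0,1],[0,-1,0,0,1],[0,-1,0,0,1],[0,-1,0,0,1],[0,-1,0,0,1],[0,-1,0,0,1]]]}}

```text
clock: 2.1
tcp_pos: [0.3812, 0.0437, 0.2477]
tool_rot: [-0.0, 1.0, 0.0, 0.0]
force: [0.9, 0.1, 0.4]
gripper_width: 0.0877
gripper_force: 0.0
```

Emit:
{"name": "step_arm", "arguments": {"plan": [[[0.04,-0.908,0,0,1],[0.04,-0.908,0,0,1],[0.04,-0.908,0,0,1],[0.04,-0.908,0,0,1],[0.04,-0.908,0,0,1],[0.04,-0.908,0,0,1],[0,0,0.9,0,1],[0,0,0.9,0,1],[0,0,0.9,0,1],[0,0,0,0,1]]]}}

```text
clock: 3.1
tcp_pos: [0.3884, 0.2585, 0.136]
tool_rot: [0.002, 1.0, 0.0, -0.004]
force: [-1.1, -0.2, 0.4]
gripper_width: 0.0879
gripper_force: 0.0
```

```bash
python3 - <<'E'
from h import *
from m import top
p,d,c=grab('wrist','w1.png'); P=pts(d,c)
print(robot.state()['tcp_pos'],top(P,(.391,.2615),.075,.04))
E
```

```text
[0.38974365 0.25923263 0.13811085] (np.int64(2312), array([0.3922, 0.2614, 0.0743]), (0.3908, 0.2615), 0.0439)
```

View pics/w1.png

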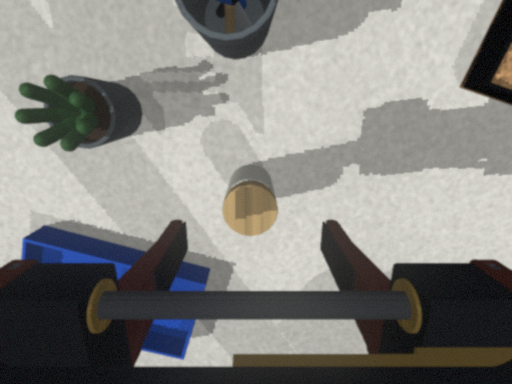

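The wrist view shows the jar at (250,208) between the fingers, and its measured centre is (0.391, 0.2615). Going down to grip it.

Emit:
{"name": "step_arm", "arguments": {"plan": [[[0.03,-0.055,0,0,1],[0,0,0.5,0,1],[0,0,0.5,0,1],[0,0,0.5,0,1],[0,0,0.5,0,1],[0,0,0,0,1],[0,0,0,0,-1],[0,0,0,0,-1],[0,0,0,0,-1],[0,0,0,0,-1]]]}}

```text
clock: 4.15
tcp_pos: [0.393, 0.2626, 0.0606]
tool_rot: [-0.0, 1.0, 0.0, 0.001]
force: [0.8, 0.0, 0.5]
gripper_width: 0.0594
gripper_force: 0.0
```

Emit:
{"name": "step_arm", "arguments": {"plan": [[[0,0,0,0,-1],[0,0,0,0,-1],[0,0,0,0,-1],[0,0,0,0,-1],[0,0,-0.6,0,-1],[0,0,-0.8,0,-1],[0,0,-0.8,0,-1],[0,0,-0.8,0,-1],[0,0,0,0,-1],[0,0,0,0,-1]]]}}

```text
clock: 5.15
tcp_pos: [0.3924, 0.2623, 0.1796]
tool_rot: [-0.0, 1.0, 0.0, 0.0]
force: [0.1, -0.9, -1.0]
gripper_width: 0.0433
gripper_force: 25.0
```

Emit:
{"name": "step_arm", "arguments": {"plan": [[[0.289,0.972,0,0,-1],[0.289,0.972,0,0,-1],[0.289,0.972,0,0,-1],[0.289,0.972,0,0,-1],[0.289,0.972,0,0,-1],[0.289,0.972,0,0,-1],[0.289,0.972,0,0,-1],[0.289,0.972,0,0,-1],[0.289,0.972,0,0,-1],[0,0,0,0,-1]]]}}

```text
clock: 6.15
tcp_pos: [0.497, -0.0912, 0.1777]
tool_rot: [0.0, 1.0, -0.002, -0.001]
force: [-0.1, 0.4, -1.9]
gripper_width: 0.0437
gripper_force: 25.0
```

Emit:
{"name": "step_arm", "arguments": {"plan": [[[0,0,0.8,0,-1],[0,0,0.8,0,-1],[0,0,0.6,0,-1],[0,0,0.3,0,-1],[0,0,0.2,0,-1],[0,0,0,0,-1],[0,0,0,0,-1],[0,0,0,0,-1],[0,0,0,0,-1],[0,0,0,0,-1]]]}}

```text
clock: 7.15
tcp_pos: [0.497, -0.0877, 0.0724]
tool_rot: [0.0, 1.0, 0.0, 0.001]
force: [-0.4, 0.0, -1.5]
gripper_width: 0.0435
gripper_force: 25.0
```

Emit:
{"name": "step_arm", "arguments": {"plan": [[[0,0,0.08,0,-1],[0,0,0.08,0,-1],[0,0,0,0,-1],[0,0,0,0,-1],[0,0,0,0,0.7],[0,0,0,0,0.7],[0,0,0,0,0.7],[0,0,0,0,0.7],[0,0,0,0,0.7],[0,0,0,0,0.7]]]}}

```text
clock: 8.15
tcp_pos: [0.4966, -0.0876, 0.0653]
tool_rot: [-0.0, 1.0, 0.0, 0.0]
force: [0.4, 0.7, 0.1]
gripper_width: 0.0748
gripper_force: 0.0
```

Emit:
{"name": "step_arm", "arguments": {"plan": [[[0,0,-0.9,0,0.7],[0,0,-0.9,0,0.7],[0,0,-0.9,0,0.7],[0.67,0.7,0,0,1],[0.67,0.7,0,0,1],[0.67,0.7,0,0,1],[0.67,0.7,0,0,1],[0.67,0.7,0,0,1],[0.67,0.7,0,0,1],[0,0,0,0,1]]]}}

```text
clock: 9.15
tcp_pos: [0.66, -0.2589, 0.1732]
tool_rot: [0.001, 1.0, -0.001, 0.001]
force: [0.1, -0.1, -0.1]
gripper_width: 0.0881
gripper_force: 0.0
```

```bash
python3 - <<'E'
from h import *
from m import top
p,d,c=grab('top','t2.png'); P=pts(d,c)
print('jar',top(P,(.495,-.088),.08,.035))
p,d,c=grab('wrist','w2.png'); P=pts(d,c)
print(robot.state()['tcp_pos'],top(P,(.658,-.2555),.07,.045))
E
```

```text
jar (np.int64(248), array([ 0.4943, -0.0861,  0.0815]), (0.4947, -0.0865), 0.0437)
[ 0.65699405 -0.25576619  0.1724679 ] (np.int64(3108), array([ 0.6603, -0.2566,  0.0694]), (0.6588, -0.2565), 0.0603)
```

View pics/w2.png

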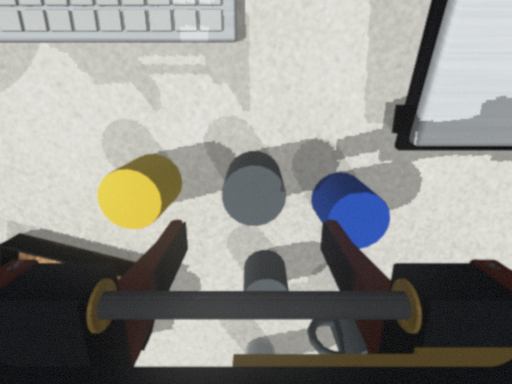

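The wrist view shows the grey large tumbler at (253,190), with yellow at (138,192) and blue at (355,215) clear of the finger lines. The jar sits in the narrow bay at the right height. Gripping cup_large.

Emit:
{"name": "step_arm", "arguments": {"plan": [[[0.03,0.01,0,0,1],[0,0,0.8,0,1],[0,0,0.8,0,1],[0,0,0.7,0,1],[0,0,0.6,0,1],[0,0,0,0,1],[0,0,0,0,-1],[0,0,0,0,-1],[0,0,0,0,-1],[0,0,0,0,-1]]]}}

```text
clock: 10.25
tcp_pos: [0.6594, -0.2563, 0.0589]
tool_rot: [0.001, 1.0, 0.0, 0.001]
force: [-1.3, 1.6, 4.3]
gripper_width: 0.0609
gripper_force: 25.1
```

Emit:
{"name": "step_arm", "arguments": {"plan": [[[0,0,0,0,-1],[0,0,0,0,-1],[0,0,0,0,-1],[0,0,0,0,-1],[0,0,0,0,-1],[0,0,0,0,-1],[0,0,0,0,-1],[0,0,0,0,-1],[0,0,0,0,-1],[0,0,0,0,-1]]]}}

```text
clock: 11.25
tcp_pos: [0.6594, -0.2563, 0.0589]
tool_rot: [0.0, 1.0, 0.0, 0.001]
force: [-1.0, 0.6, 5.9]
gripper_width: 0.0611
gripper_force: 25.1
```

Emit:
{"name": "step_arm", "arguments": {"plan": [[[0,0,-1,0,-1],[0,0,-1,0,-1],[0,0,-1,0,-1],[-0.493,-0.912,0,0,-1],[-0.493,-0.912,0,0,-1],[-0.493,-0.912,0,0,-1],[-0.493,-0.912,0,0,-1],[-0.493,-0.912,0,0,-1],[-0.493,-0.912,0,0,-1],[-0.493,-0.912,0,0,-1]]]}}

```text
clock: 12.25
tcp_pos: [0.5193, 0.0006, 0.1773]
tool_rot: [-0.0, 1.0, -0.0, -0.0]
force: [0.8, -0.0, -2.4]
gripper_width: 0.0607
gripper_force: 25.0
```

Emit:
{"name": "step_arm", "arguments": {"plan": [[[0,0,0,0,-1],[0,0,0.9,0,-1],[0,0,0.9,0,-1],[0,0,0.6,0,-1],[0,0,0.2,0,-1],[0,0,0,0,-1],[0,0,0,0,-1],[0,0,0,0,-1],[0,0,0,0,-1],[0,0,0,0,-1]]]}}

```text
clock: 13.25
tcp_pos: [0.521, -0.0006, 0.0741]
tool_rot: [0.0, 1.0, 0.0, 0.001]
force: [0.2, -0.3, -3.3]
gripper_width: 0.0609
gripper_force: 25.0
```

Emit:
{"name": "step_arm", "arguments": {"plan": [[[0,0,0.12,0,-1],[0,0,0.1,0,-1],[0,0,0,0,-1],[0,0,0,0,-1],[0,0,0,0,0.75],[0,0,0,0,0.75],[0,0,0,0,0.75],[0,0,0,0,0.75],[0,0,0,0,0.75],[0,0,0,0,0.75]]]}}

```text
clock: 14.25
tcp_pos: [0.5205, -0.0006, 0.0645]
tool_rot: [-0.0, 1.0, 0.0, 0.0]
force: [-0.4, 0.5, -0.3]
gripper_width: 0.0768
gripper_force: 0.0
```

Emit:
{"name": "step_arm", "arguments": {"plan": [[[0,0,-0.9,0,0.75],[0,0,-0.9,0,0.75],[0,0,-0.9,0,0.75],[0.061,0.957,0,0,0.75],[0.061,0.957,0,0,0.75],[0.061,0.957,0,0,0.75],[0.061,0.957,0,0,0.75],[0.061,0.957,0,0,0.75],[0.061,0.957,0,0,0.75],[0.061,0.957,0,0,0.75]]]}}

```text
clock: 15.25
tcp_pos: [0.5374, -0.2702, 0.1725]
tool_rot: [-0.0, 1.0, 0.0, -0.0]
force: [0.3, -0.5, 0.1]
gripper_width: 0.077
gripper_force: 0.0
```

```bash
python3 - <<'E'
from h import *
from m import top
p,d,c=grab('top','t3.png'); P=pts(d,c)
print('large',top(P,(.521,0),.075,.045))
p,d,c=grab('scene','s3.png'); P=pts(d,c)
print('large',top(P,(.521,0),.075,.045))
p,d,c=grab('wrist','w3.png'); P=pts(d,c)
print(robot.state()['tcp_pos'],top(P,(.538,-.2687),.06,.04))
E
```

```text
large (np.int64(456), array([0.5188, 0.0008, 0.0766]), (0.5191, 0.0006), 0.0599)
large (np.int64(246), array([0.519 , 0.0008, 0.0751]), (0.5179, -0.0003), 0.0617)
[ 0.53750356 -0.27053686  0.1723281 ] (np.int64(2087), array([ 0.5394, -0.2703,  0.0594]), (0.5383, -0.2703), 0.0511)
```

Emit:
{"name": "step_arm", "arguments": {"plan": [[[0.018,0,0.8,0,0.75],[0,0,0.8,0,0.75],[0,0,0.8,0,0.75],[0,0,0.7,0,0.75],[0,0,0,0,0.75],[0,0,0,0,-1],[0,0,0,0,-1],[0,0,0,0,-1],[0,0,0,0,-1],[0,0,0,0,-1]]]}}

```text
clock: 16.4
tcp_pos: [0.5394, -0.2691, 0.0502]
tool_rot: [0.001, 1.0, 0.0, 0.001]
force: [-0.8, 0.3, 6.9]
gripper_width: 0.0529
gripper_force: 25.1
```

Emit:
{"name": "step_arm", "arguments": {"plan": [[[0,0,0,0,-1],[0,0,0,0,-1],[0,0,0,0,-1],[0,0,0,0,-1],[0,0,0,0,-1],[0,0,0,0,-1],[0,0,0,0,-1],[0,0,0,0,-1],[0,0,0,0,-1],[0,0,0,0,-1]]]}}

```text
clock: 17.4
tcp_pos: [0.5394, -0.269, 0.0502]
tool_rot: [0.001, 1.0, 0.0, 0.001]
force: [-0.0, -0.2, 7.2]
gripper_width: 0.0526
gripper_force: 25.1
```

Emit:
{"name": "step_arm", "arguments": {"plan": [[[0,0,-1,0,-1],[0,0,-1,0,-1],[0,0,-1,0,-1],[-0.07,-0.958,0,0,-1],[-0.07,-0.958,0,0,-1],[-0.07,-0.958,0,0,-1],[-0.07,-0.958,0,0,-1],[-0.07,-0.958,0,0,-1],[-0.07,-0.958,0,0,-1],[-0.07,-0.958,0,0,-1]]]}}

```text
clock: 18.4
tcp_pos: [0.5183, 0.0011, 0.1689]
tool_rot: [-0.0, 1.0, -0.0, 0.0]
force: [-0.2, -0.5, -0.8]
gripper_width: 0.0527
gripper_force: 25.0
```

Emit:
{"name": "step_arm", "arguments": {"plan": [[[0,0,0,0,-1],[0,0,0.4,0,-1],[0,0,0.3,0,-1],[0,0,0,0,-1],[0,0,0,0,-1],[0,0,0,0,-1],[0,0,0,0,-1],[0,0,0,0,-1],[0,0,0,0,-1],[0,0,0,0,-1]]]}}

```text
clock: 19.4
tcp_pos: [0.5188, -0.0004, 0.1406]
tool_rot: [0.0, 1.0, 0.0, 0.0]
force: [-0.2, 0.1, -2.0]
gripper_width: 0.0525
gripper_force: 25.0
```

```bash
python3 - <<'E'
from h import *
from m import top
for n in('wrist','scene'):
    p,d,c=grab(n,n+'4.png'); P=pts(d,c)
    for h in(.1504,.075):
        try: print(n,h,top(P,(.519,0),h,.045,.004))
        except Exception as e: print(n,h,'none')
print(robot.state()['tcp_pos'])
E
```

```text
wrist 0.1504 (np.int64(5952), array([ 5.227e-01, -4.000e-04,  1.499e-01]), (0.5298, -0.0002), 0.0731)
wrist 0.075 (np.int64(1050), array([ 0.5382, -0.0008,  0.0744]), (0.5203, -0.0004), 0.0596)
scene 0.1504 (np.int64(98), array([ 0.527 , -0.0018,  0.1506]), (0.5239, -0.0001), 0.0729)
scene 0.075 (np.int64(98), array([0.5301, 0.0094, 0.0753]), (0.5195, 0.0005), 0.0593)
[ 5.18716560e-01 -3.03819534e-04  1.40529587e-01]
```

View pics/wrist4.png

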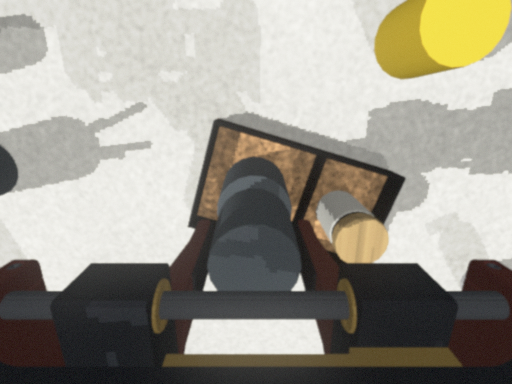

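The wrist view shows the held medium cup at (255,255), in line above the large cup (255,185). The jar lid is at (360,238). Measuring the centres exactly from the grey pixels.

```bash
python3 - <<'E'
from h import *
for n in ('wrist',):
    p,d,c=grab(n); P=pts(d,c); p=p.astype(int)
    g=(p[...,0]-p[...,2]<8)&(abs(P[...,1])<.04)&(abs(P[...,0]-.52)<.05)
    for h in(.1504,.075):
        m=g&(abs(P[...,2]-h)<.004); m=cv2.morphologyEx(m.astype(np.uint8),cv2.MORPH_OPEN,np.ones((3,3)))>0
        q=P[m]; print(h,m.sum(),'x',np.percentile(q[:,0],[.3,50,99.7]).round(4),'y',np.percentile(q[:,1],[.3,99.7]).round(4))
        # chord-based: far-edge points per row
        yy=q[:,1]; b=np.round(yy/.002).astype(int); E=np.array([[q[b==k,0].max(),k*.002] for k in np.unique(b) if abs(k*.002)<.022])
        A=np.c_[2*E,np.ones(len(E))]; s=np.linalg.lstsq(A,(E**2).sum(1),rcond=None)[0]; print('  arc fit',s[:2].round(4),2*np.sqrt(s[2]+s[0]**2+s[1]**2))
E
```

```text
0.1504 5596 x [0.503  0.5223 0.5426] y [-0.0267  0.0262]
  arc fit [ 5.165e-01 -2.000e-04] 0.05302854493939564
0.075 1021 x [0.5206 0.5399 0.5491] y [-0.0291  0.0279]
  arc fit [ 5.182e-01 -3.000e-04] 0.06233421850416515
```

Emit:
{"name": "step_arm", "arguments": {"plan": [[[0.04,0,0.12,0,-1],[0,0,0.12,0,-1],[0,0,0.09,0,-1],[0,0,0,0,-1],[0,0,0,0,-1],[0,0,0,0,-1],[0,0,0,0,-1],[0,0,0,0,-1],[0,0,0,0,-1],[0,0,0,0,-1]]]}}

```text
clock: 20.55
tcp_pos: [0.5203, -0.0003, 0.1274]
tool_rot: [-0.0, 1.0, 0.0, 0.0]
force: [0.5, -0.2, -1.0]
gripper_width: 0.0525
gripper_force: 25.0
```

Lowering the last 2 mm, then releasing.

Emit:
{"name": "step_arm", "arguments": {"plan": [[[0,0,0.05,0,-1],[0,0,0,0,-1],[0,0,0,0,-1],[0,0,0,0,0.5],[0,0,0,0,0.5],[0,0,0,0,0.5],[0,0,0,0,0.5],[0,0,0,0,0.5],[0,0,-0.6,0,0.5],[0,0,-0.9,0,0.5]]]}}

```text
clock: 21.55
tcp_pos: [0.5188, -0.0003, 0.1842]
tool_rot: [-0.0, 1.0, 0.0, -0.002]
force: [1.4, -0.7, 1.3]
gripper_width: 0.0659
gripper_force: 0.0
```

Emit:
{"name": "step_arm", "arguments": {"plan": [[[0,0,-0.9,0,0.5],[0,0,-0.5,0,0.5],[0.4,-0.8,0,0,0.5],[0.4,-0.8,0,0,0.5],[0.4,-0.8,0,0,0.5],[0.4,-0.8,0,0,0.5],[0.4,-0.8,0,0,0.5],[0.4,-0.8,0,0,0.5],[0.4,-0.8,0,0,0.5],[0.35,-0.8,0,0,0.5]]]}}

```text
clock: 22.55
tcp_pos: [0.6468, 0.2571, 0.2411]
tool_rot: [0.0, 1.0, 0.0, -0.0]
force: [0.1, -0.4, 0.4]
gripper_width: 0.066
gripper_force: 0.0
```

```bash
python3 - <<'E'
from h import *
from m import top
for n in('top','scene'):
    p,d,c=grab(n); P=pts(d,c)
    print(n,'med',top(P,(.52,0),.135,.04),'small',top(P,(.646,.257),.05,.04),'jar',top(P,(.495,-.088),.08,.035))
p,d,c=grab('wrist'); P=pts(d,c)
print(robot.state()['tcp_pos'],top(P,(.646,.257),.05,.035))
E
```

```text
top med (np.int64(375), array([0.5186, 0.001 , 0.1365]), (0.519, 0.0004), 0.0513) small (np.int64(220), array([0.645 , 0.257 , 0.0512]), (0.6467, 0.2575), 0.0437) jar (np.int64(247), array([ 0.4942, -0.0862,  0.0813]), (0.4944, -0.0861), 0.0437)
scene med (np.int64(196), array([0.5196, 0.0013, 0.1355]), (0.5182, 0.0002), 0.0538) small (np.int64(169), array([0.6462, 0.2573, 0.0501]), (0.6457, 0.2562), 0.0426) jar (np.int64(123), array([ 0.4944, -0.0864,  0.0799]), (0.4926, -0.0885), 0.0469)
[0.64632947 0.25731375 0.2406355 ] (np.int64(877), array([0.6474, 0.2571, 0.0495]), (0.6466, 0.2571), 0.0418)
```

The medium cup is centred on the large one to within about 0.5 mm. Next, the small cup.

Emit:
{"name": "step_arm", "arguments": {"plan": [[[0,0,0.9,0,0.5],[0,0,0.9,0,0.5],[0,0,0.9,0,0.5],[0,0,0.9,0,0.5],[0,0,0.8,0,0.5],[0,0,0.6,0,0.5],[0,0,0,0,0.5],[0,0,0,0,0.5],[0,0,0,0,-1],[0,0,0,0,-1]]]}}

```text
clock: 23.7
tcp_pos: [0.6473, 0.2559, 0.0433]
tool_rot: [-0.0, 1.0, 0.0, 0.001]
force: [0.2, 0.1, -0.5]
gripper_width: 0.0534
gripper_force: 0.0
```

Emit:
{"name": "step_arm", "arguments": {"plan": [[[0,0,0,0,-1],[0,0,0,0,-1],[0,0,0,0,-1],[0,0,0,0,-1],[0,0,0,0,-1],[0,0,0,0,-1],[0,0,0,0,-1],[0,0,0,0,-1],[0,0,0,0,-1],[0,0,0,0,-1]]]}}

```text
clock: 24.7
tcp_pos: [0.647, 0.256, 0.0427]
tool_rot: [-0.0, 1.0, 0.0, 0.001]
force: [-1.7, -0.9, 6.5]
gripper_width: 0.0433
gripper_force: 25.1
```

Emit:
{"name": "step_arm", "arguments": {"plan": [[[0,0,-0.9,0,-1],[0,0,-0.9,0,-1],[0,0,-0.9,0,-1],[0,0,-0.9,0,-1],[0,0,-0.9,0,-1],[-0.2,0.9,0,0,-1],[-0.4,0.9,0,0,-1],[-0.5,0.9,0,0,-1],[-0.5,0.9,0,0,-1],[-0.5,0.9,0,0,-1]]]}}

```text
clock: 25.7
tcp_pos: [0.5611, 0.0745, 0.2213]
tool_rot: [0.0, 1.0, 0.0, -0.0]
force: [-0.3, -0.5, -0.9]
gripper_width: 0.0433
gripper_force: 25.0
```

Emit:
{"name": "step_arm", "arguments": {"plan": [[[-0.5,0.9,0,0,-1],[-0.5,0.9,0,0,-1],[-0.087,0.112,0,0,-1],[0,0,0.4,0,-1],[0,0,0.3,0,-1],[0,0,0,0,-1],[0,0,0,0,-1],[0,0,0,0,-1],[0,0,0,0,-1],[0,0,0,0,-1]]]}}

```text
clock: 26.7
tcp_pos: [0.5191, -0.0006, 0.1936]
tool_rot: [0.0, 1.0, 0.0, 0.0]
force: [0.0, 0.6, -0.9]
gripper_width: 0.0429
gripper_force: 25.0
```

```bash
python3 - <<'E'
from h import *
z=robot.state()['tcp_pos'];print(z)
p,d,c=grab('wrist','w6.png'); P=pts(d,c); p=p.astype(int)
g=(p[...,0]-p[...,2]<8)&(abs(P[...,1])<.04)&(abs(P[...,0]-.52)<.05)
for h,r in((z[2]-.0427+.05,.021),(.135,.0255),(.075,.03)):
    m=g&(abs(P[...,2]-h)<.004); m=cv2.morphologyEx(m.astype(np.uint8),cv2.MORPH_OPEN,np.ones((3,3)))>0
    q=P[m]
    if len(q)<50: print(h,'few');continue
    print(h,m.sum(),'far-x centre',np.percentile(q[:,0],99.7)-r,'y',np.percentile(q[:,1],[.3,99.7]).mean())
E
```

```text
[ 0.51911052 -0.00064577  0.19362052]
0.20092051914643755 4088 far-x centre 0.5182954712533605 y -0.0005761036834514444
0.135 854 far-x centre 0.5188832195162927 y -1.923827373962947e-05
0.075 351 far-x centre 0.5190362162102224 y -0.0014949557623375395
```

Emit:
{"name": "step_arm", "arguments": {"plan": [[[0.02,0,0.12,0,-1],[0,0,0.12,0,-1],[0,0,0.1,0,-1],[0,0,0,0,-1],[0,0,0,0,-1],[0,0,0,0,-1],[0,0,0,0,-1],[0,0,0,0,-1],[0,0,0,0,-1],[0,0,0,0,-1]]]}}

```text
clock: 27.75
tcp_pos: [0.5197, -0.0008, 0.1797]
tool_rot: [-0.0, 1.0, 0.0, 0.0]
force: [-0.8, -0.6, -0.6]
gripper_width: 0.043
gripper_force: 25.0
```

Emit:
{"name": "step_arm", "arguments": {"plan": [[[0,0,0.05,0,-1],[0,0,0,0,-1],[0,0,0,0,-1],[0,0,0,0,0.4],[0,0,0,0,0.4],[0,0,0,0,0.4],[0,0,0,0,0.4],[0,0,0,0,0.4],[0,0,-0.6,0,0.4],[0,0,-0.9,0,0.4]]]}}

```text
clock: 28.75
tcp_pos: [0.5181, -0.0008, 0.2365]
tool_rot: [-0.0, 1.0, 0.0, -0.003]
force: [0.2, -0.6, 0.4]
gripper_width: 0.0616
gripper_force: 0.0
```

Emit:
{"name": "step_arm", "arguments": {"plan": [[[0,0,-0.9,0,0.4],[0,-0.8,0,0,0.4],[0,-0.8,0,0,0.4],[0,-0.8,0,0,0.4],[0,-0.8,0,0,0.4],[0,-0.8,0,0,0.4],[0,0,0,0,0.4],[0,0,0,0,0.4],[0,0,0,0,0.4],[0,0,0,0,0.4]]]}}

```text
clock: 29.75
tcp_pos: [0.5196, 0.1582, 0.2737]
tool_rot: [0.0, 1.0, -0.001, -0.0]
force: [1.1, -0.1, 0.2]
gripper_width: 0.0615
gripper_force: 0.0
```

```bash
python3 - <<'E'
from h import *
from m import top
for n in('top','scene'):
    p,d,c=grab(n,n+'9.png'); P=pts(d,c)
    for k,x,h in(('small',(.519,0),.185),('jar',(.495,-.088),.08),('mug',(.461,-.377),.085),('pen',(.531,.265),.09),('plant',(.461,.383),.058),('gel',(.404,-.26),.11)):
        try: print(n,k,top(P,x,h,.045))
        except Exception: print(n,k,'none')
E
```

```text
top small (np.int64(294), array([0.5184, 0.    , 0.1866]), (0.5191, 0.0), 0.0419)
top jar (np.int64(248), array([ 0.4943, -0.086 ,  0.0814]), (0.4946, -0.0862), 0.0439)
top mug (np.int64(138), array([ 0.4619, -0.38  ,  0.0851]), (0.4633, -0.3917), 0.0723)
top pen (np.int64(41), array([0.5121, 0.2726, 0.0904]), (0.5185, 0.2751), 0.0463)
top plant (np.int64(24), array([0.4841, 0.3812, 0.0582]), (0.4827, 0.3801), 0.0243)
top gel (np.int64(16), array([ 0.4083, -0.2589,  0.1121]), (0.4065, -0.2613), 0.0174)
scene small (np.int64(141), array([0.5196, 0.0007, 0.1854]), (0.5173, -0.0008), 0.0443)
scene jar (np.int64(122), array([ 0.4944, -0.0864,  0.0803]), (0.4934, -0.0885), 0.0458)
scene mug (np.int64(65), array([ 0.4651, -0.3784,  0.0841]), (0.4608, -0.3819), 0.0826)
scene pen (np.int64(129), array([0.5402, 0.2768, 0.0894]), (0.5363, 0.274), 0.0653)
scene plant (np.int64(102), array([0.4716, 0.392 , 0.0574]), (0.4632, 0.3904), 0.0541)
scene gel (np.int64(25), array([ 0.4031, -0.2625,  0.1099]), (0.4022, -0.2643), 0.0243)
```

View pics/scene9.png

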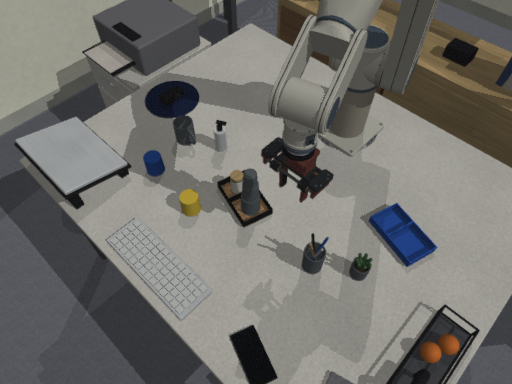

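The scene view shows a straight three-cup tower at (250,190) in the wide bay and the jar upright at (237,182) in the narrow bay. Everything else is where it was, and the gripper is clear. Handing in.

```bash
python3 -c "
from workcell import robot
print(robot.close_job())"
```

```text
the job is handed in; nothing more can be done
None
```

The job is handed in after about 30 s of the 106 s allowed: the jar stands upright in the narrow bay, the three tumblers are stacked straight in the wide bay (centres within about 1 mm), and the mug, pen pot, plant pot and pump bottle were not moved.

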